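# Swing the paint mixer's heavy drive head over the tin and bring it to rest

## Task

The heavy drive head of the paint mixer is parked on the robot's left and swings almost without friction on its column: push it round by the sprung bumpers on its long sides until the spindle is centred over the open tin on the scale (within 30 mm), stop it there and leave it standing still, untouched. Move it gently: no hard knocks, no fast swinging and never up against the end stops; do not press on the black glass on its top and nose, and leave the tin, the scale and everything else on the bench where they are.

Things in the scene. Friction and masses are not known exactly. Their poses are not given: they have to be found in the camera images.
- head (a joint): Swing angle of the drive head about the column's vertical axis, rad. At 0 the head points along the column's own -x axis (towards the robot); it grows as the head swings towards the robot's right (-y), counter-clockwise from above. End stops at -1.05 and +1.05: stay inside +-1.0. Starts at rest at -0.88 to -0.5. Gentle means under 0.8 rad/s and contact forces under 30 N.
- spindle (a point): Middle of the 60 mm stirring disc under the drive head, 280 mm in front of the column's axis, 144 mm above the bench; x points along the head back to the column, y out of its left wall, z up. The head is a grey box 410 mm long (70 mm behind to 340 mm in front of the axis), 110 mm wide, 165 to 250 mm above the bench; nominally 10 kg, 0.55 kg m2 about the axis (up to 30 % off).
- left_face (a point): Point on the flat upright outer face of the left bumper (pushed to swing the head to positive angles), 265 mm from the column's axis, 90 mm left of the head's centre line when not pressed, 210 mm above the bench; outward normal +y. The bumper is a white plastic block, 110 to 330 mm from the column's axis, from 168 to 248 mm above the bench, standing 35 mm out of the head's side wall.
- right_face (a point): Same point on the right bumper (pushed to brake a positive swing), outward normal -y. Each bumper sinks straight into the wall by up to 30 mm on a spring of 100 N/m with hardly any damping (0.4 kg block), so the head bounces back off a hand that merely stands in its way; a hard stop comes at 30 mm. Over both bumpers the head is 180 mm wide: too wide to grasp.
- glass: Black glass on the drive head's top (upper face 254 mm above the bench, from 60 to 330 mm from the column's axis, 90 mm wide) and on its nose (90 mm wide, outer face 346 mm from the column's axis). Origin on the column's axis at bench height, axes as the spindle's. Must not be pressed (2 N is too much).
- column: Fixed steel column, 60 mm thick, 295 mm high, with a round foot 170 mm across. Origin on its axis at bench height, z up; the head swings about this axis. The bearing has about 0.0016 N m of friction and 0.003 N m s/rad of damping, no spring and no latch: once pushed, the head coasts on for many seconds and hardly slows, so it must be caught and braked from the other side.
- scale: Fixed bench scale with a round steel pan (150 mm across, pan top 48 mm above the bench) on a black base of 180 by 170 mm, 32 mm high. Its origin lies on the column's axis at bench height; the pan's centre is 280 mm along its -x axis.
- tin: Open empty bare metal tin, 100 mm across, 85 mm high, 3 mm wall, standing loose in the middle of the scale's pan, its rim 133 mm above the bench, 11 mm below the stirring disc. Origin: centre of its underside. Where the spindle must come to rest, at a swing angle of about +0.24 to +0.68.
- cup_a: White plastic cup, 80 mm across, 100 mm high, loose; leave alone. Origin: centre of the underside.
- cup_b: White plastic cup, 72 mm across, 85 mm high, loose; leave alone. Origin: centre of the underside.
- jar: Closed jar, 70 mm across, 90 mm high, loose, may stand under the head's path; leave alone. Origin: centre of the underside.
- thinner: Bottle, 80 mm across, 190 mm high, on the right; leave alone. Origin: centre of the underside.
- toner: Bottle, 66 mm across, 170 mm high, on the right; leave alone. Origin: centre of the underside.
- can: Closed can, 90 mm across, 110 mm high, at the back left; leave alone. Origin: centre of the underside.
- spatula: Loose spatula lying flat on the left; leave alone. Origin: centre of its underside.
Mind the look-alikes: they are no part of the job. Leave any pink or red look-alike of the tin alone.

How it is judged:
On the way:
1. the head has been brought over the tin and stands still there, not touched, for 1.5 s (horizontal distance between spindle and tin below 0.03 m and velocity of joint head between -0.025 and 0.025 rad/s and contact force between each of the arm, the fingers and head below 0.1 N), for 1.5 s.
At the end, for the whole second after the job is handed in: the spindle is within 30 mm (horizontally) of the centre of the tin, the head turns slower than 0.025 rad/s and nothing touches it; the tin stands upright within 15 mm of where it was (horizontal distance between spindle and tin below 0.03 m and velocity of joint head between -0.025 and 0.025 rad/s and angle between tin's own z axis and vertical below 0.1 rad and distance of tin from where it was at the start of the episode below 0.015 m).
It fails at once if the head ran up against an end stop (swing angle beyond 1.0 or below -1.0) or swung faster than 0.8 rad/s (value of joint head above 1 rad or value of joint head below -1 rad or velocity of joint head above 0.8 rad/s or velocity of joint head below -0.8 rad/s).
It fails at once if the head was knocked with more than 30 N (contact force between any of the arm, the fingers and head above 30 N).
It fails at once if the black glass on top or nose was pressed with more than 2 N (contact force between any of the arm, the fingers and glass above 2 N).
It fails at once if the tin was shifted by more than 15 mm, or the robot pushed the scale with more than 5 N (distance of tin from where it was at the start of the episode above 0.015 m or contact force between any of the arm, the fingers and scale above 5 N).
It fails at once if something else on the bench was moved by more than 25 mm (distance of any of cup_a, cup_b, jar, thinner, toner, can, spatula from where it was at the start of the episode above 0.025 m).
It also fails if it takes over 45 s, if anything falls off the work surface, if the arm or the gripper's body presses on something with over 40 N, if the wrist force passes 120 N, or if a joint passes its speed limit or range.

## Robot

A 6-joint arm with a two-finger parallel gripper is mounted at the origin on the work surface. World frame = base frame: x ahead of the robot, y to its left, z up, the work surface at z = 0. Lengths are in m, angles in rad, forces in N, time in s.
With the tool pointing down it reaches from about 0.4 to 0.825 m from the base axis. Payload 7 kg.
Tool frame: the origin (TCP) lies at the very end of the fingers, on their centre line; the grasp point (between the pads) lies 19 mm behind it; z points along the fingers, y is the line along which they close (so a half turn about z gives the same grasp; the last joint's range is limited). The gripper opens to 88 mm and grips with 3 to 60 N. Pads are 19 mm wide; open, the fingers measure 130 mm over their backs; the gripper's body (78 mm by 193 mm) begins 47 mm behind the grasp point.
Start: joints at [1.605, 0.359, 0.012, 0, -1.224, -0.288], TCP at [0.169, 0.653, 0.227] pointing down, gripper open.
Joint ranges: [-3.07, 3.07], [-1.43, 2.12], [-1.02, 1.25], [-3.03, 1.67], [-3.05, -0], [-3.03, 3.03]. Speed limits (rad/s): [2.39, 2.39, 3.01, 3.14, 3.14, 3.14].

## Interface

Orientations are given as [roll, pitch, yaw] about the fixed x, y, z axes, in that order (R = Rz(yaw) Ry(pitch) Rx(roll)).
In Python, from station import * gives the robot as it stands.
- The arm moves only by the tool servo_tool, never from a script. Its argument "moves" is a list of rows, each an object of numbers: "jaw": the opening, from 0 (shut) to 1 (fully open); "dx", "dy", "dz": the shift along the world's x, y, z in m; "roll": the turn about the world's z in degrees. A call has exactly 10 rows; each row shifts and turns the commanded pose from where the row before left it; what a row does not reach is not made up. A row lasts 1/8 s, in which the tool goes at most 62.5 mm and 10.7 degrees, less where a joint would pass 70% of its speed; a pose out of reach is approached as far as the arm can. A call with a gripper value outside its range is refused whole. The fingers move at their own pace and stop on an object; "newtons" is the grip in N (left out, the last holds). Time passes only in rows, so rows that do not move let the fingers close, or fill a call up. It gives the time, the measured TCP pose, the force, the opening and the grip force at its end, in the units of the state.
- get_state(): the state, without advancing time (a new reading comes with each control period).
- grab_frame(name): name is "side" or "top" or "wrist"; returns (picture, depth): 400x640x3 uint8, red, green, blue; 400x640 float32, m along the optical axis (not along the pixel's ray), 0 where there is no reading.
- calibration(name): a dict with "intrinsics" (3x3 intrinsics, pixels), "R" (3x3) and "t" (3): a world point X has camera coordinates R X + t. Camera axes: x right, y down, z forward; pixel columns grow to the right and rows downward; lengths in m; the calibration is good to about 2 mm. A picture is of the moment at which its call begins: read the wrist's pose just before it. calibration takes no time and is no camera call; for the wrist camera it gives the pose at the moment of the call.
- job_done(): hands the job in; it is judged then, once.
The state is a dict: "t": time; "q": joint angles; "qd": joint speeds; "joint_efforts": joint torques, N m; "eef_pos": TCP position; "ee_rot": TCP orientation; "force": force on the tool from outside, world axes, zero at the start; "moment": the same for the moment, N m; "width": finger opening in m; "gripper_force": force on a finger pad.
Only numpy, scipy, OpenCV 4.12 (cv2) and the standard library are available. Lean on these libraries where they do the work, as an engineer would, in place of code of your own. Each camera call takes 0.05 s, during which the arm holds its last target. There are 200 camera calls.

## Working session

There is one attempt and no reset: what is moved stays moved. The work goes in short steps, Python scripts to look and compute and a tool call to move; the robot and the scene stay as the last step left them, time stands still between calls to the robot, and variables do not carry over. Pictures are saved under pics/ and viewed, at most 10 in all, crops included, and the job is handed in when it is done.

Besides the shell and the picture viewer there is one more tool, called after "Request:" as name(argument=value, ...) on one line, values as JSON. servo_tool: Moves the arm, as the interface text tells. Its arguments: {"type":"object","properties":{"moves":{"type":"array","items":{"type":"object","properties":{"jaw":{"type":"number"},"dx":{"type":"number"},"dy":{"type":"number"},"dz":{"type":"number"},"roll":{"type":"number"}}}},"newtons":{"type":"number"}},"required":["moves"]}

```bash
ls; mkdir -p pics
python3 - <<'E'
from station import *
import cv2,numpy as np
s=get_state();print({k:np.round(v,3) for k,v in s.items()})
for n in("top","side"):
    im,d=grab_frame(n);cv2.imwrite(f"pics/{n}0.png",im[...,::-1]);np.savez(f"pics/{n}0.npz",im=im,d=d)
    c=calibration(n);print(n,np.round(c["intrinsics"],1).tolist(),np.round(c["R"],3).tolist(),np.round(c["t"],3))
E
```

```text
pics
{'t': np.float64(0.0), 'q': array([ 1.605,  0.359,  0.011, -0.   , -1.224, -0.288]), 'qd': array([ 0.001, -0.   ,  0.002,  0.002,  0.   , -0.001]), 'joint_efforts': array([ 2.0000e-03, -5.8273e+01,  2.9305e+01,  6.9970e+00,  7.0000e-03,
       -0.0000e+00]), 'eef_pos': array([0.169, 0.653, 0.226]), 'ee_rot': array([ 3.14 , -0.   , -0.254]), 'force': array([ 0.184, -0.506,  0.453]), 'moment': array([-0.046,  0.017,  0.037]), 'gripper_force': np.float64(0.0), 'width': np.float64(0.088)}
top [[387.1, 0.0, 313.1], [0.0, 387.1, 192.4], [0.0, 0.0, 1.0]] [[0.008, -0.999, 0.032], [-0.991, -0.012, -0.133], [0.134, -0.031, -0.991]] [-0.009  0.563  1.047]
side [[401.3, 0.0, 317.7], [0.0, 401.3, 200.3], [0.0, 0.0, 1.0]] [[-0.975, 0.22, -0.018], [0.174, 0.713, -0.679], [-0.137, -0.665, -0.734]] [ 0.517 -0.002  1.363]
```

View pics/top0.png

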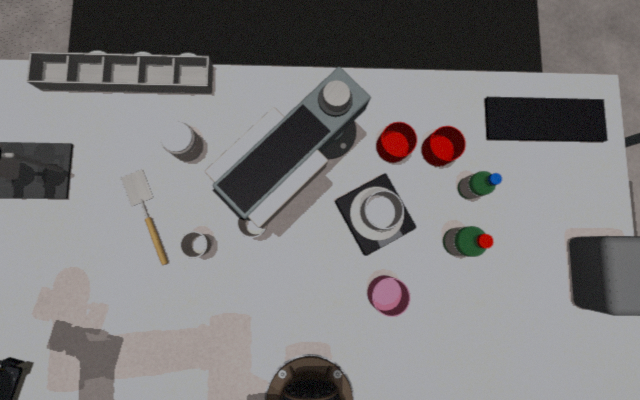

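View pics/side0.png

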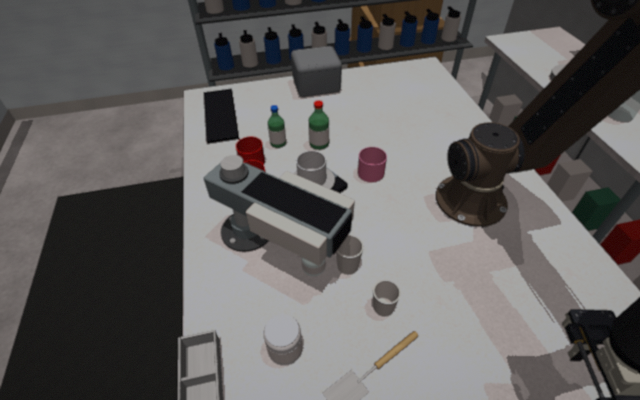

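The top view shows the column cap at (336,95), with the head running from it down-left to its nose at about (235,205). The tin on the scale is at (383,210), cup_b at (195,245), and the jar or cup under the nose at (253,228). The pink decoy is at (387,293). In the side view the head is free on both sides. Next I measure.

```bash
cat > h.py <<'E'
from station import *
import cv2,numpy as np
def cloud(d,c):
    K=c["intrinsics"];v,u=np.mgrid[:d.shape[0],:d.shape[1]]
    P=np.stack([(u-K[0,2])/K[0,0]*d,(v-K[1,2])/K[1,1]*d,d],-1)
    return (P-c["t"])@c["R"]
def plane(uv,z,c):
    K=c["intrinsics"];r=np.array([(uv[0]-K[0,2])/K[0,0],(uv[1]-K[1,2])/K[1,1],1])@c["R"]
    o=-c["R"].T@c["t"];return o+r*(z-o[2])/r[2]
E
python3 - <<'E'
from h import *
f=np.load("pics/top0.npz");im,d=f["im"],f["d"];c=calibration("top");W=cloud(d,c);Z=W[...,2]
v,u=np.mgrid[:400,:640]
def box(a,b,e,g):return (u>a)&(u<b)&(v>e)&(v<g)&(d>0)
def circ(m,z):
    cs=max(cv2.findContours(m.astype(np.uint8),0,1)[0],key=cv2.contourArea)
    P=np.array([plane(p[0],z,c)[:2] for p in cs],np.float32);(x,y),r=cv2.minEnclosingCircle(P);return np.round([x,y,r],4)
print("col",circ(box(300,375,60,125)&(Z>.275),.295))
print("tin",circ(box(345,420,170,250)&(Z>.11),.133))
m=box(345,420,170,250)&(Z>.12);print("tin cloud",np.median(W[m],0),W[m].min(0),W[m].max(0))
m=box(190,380,60,240)&(im.max(-1)<40)&(Z>.24)&(Z<.27)
P=W[m][:,:2].astype(np.float32);print("glass",cv2.minAreaRect(P),np.median(W[m],0))
m=box(190,380,60,240)&(Z>.235)&(Z<.262);P=W[m][:,:2].astype(np.float32);print("head",cv2.minAreaRect(P))
for n,b in dict(jar=(240,275,210,245),cup=(180,210,230,260),can=(160,200,120,165),pink=(365,410,275,315),red1=(375,415,120,165)).items():
    m=box(*b)&(Z>.03)&(Z<.16);print(n,np.round(np.median(W[m],0),3),np.round(W[m].min(0),3),np.round(W[m].max(0),3))
for p in [(122,180),(148,172),(155,262),(165,262)]: print("spat",plane(p,0.01,c))
E
```

```text
col [ 0.7477 -0.044   0.0337]
tin [ 0.5083 -0.1803  0.0515]
tin cloud [ 0.51048469 -0.19055684  0.13191282] [ 0.46144302 -0.23098262  0.12005564] [ 0.55935731 -0.13237687  0.13752303]
glass ((0.6318280100822449, 0.06523868441581726), (0.09908692538738251, 0.36289072036743164), 45.20578384399414) [0.64644202 0.06599287 0.25410451]
head ((0.6543046832084656, 0.051846712827682495), (0.18133202195167542, 0.41611406207084656), 45.325889587402344)
jar [0.45  0.176 0.076] [0.436 0.121 0.03 ] [0.484 0.191 0.104]
cup [0.417 0.325 0.071] [0.381 0.274 0.031] [0.451 0.342 0.09 ]
can [0.689 0.352 0.109] [0.653 0.316 0.03 ] [0.74  0.405 0.116]
pink [ 0.284 -0.22   0.066] [ 0.238 -0.255  0.03 ] [ 0.335 -0.157  0.089]
red1 [ 0.714 -0.237  0.063] [ 0.658 -0.286  0.03 ] [ 0.757 -0.188  0.089]
spat [0.59580037 0.53931504 0.01      ]
spat [0.61990644 0.4679296  0.01      ]
spat [0.3670452  0.43253323 0.01      ]
spat [0.36722868 0.40515105 0.01      ]
```

Request:
servo_tool(moves=[{"jaw": 0, "dx": 0.034, "dy": -0.029, "dz": 0.001, "roll": -2.8}, {"jaw": 0, "dx": 0.034, "dy": -0.029, "dz": 0.001, "roll": -2.8}, {"jaw": 0, "dx": 0.034, "dy": -0.029, "dz": 0.001, "roll": -2.8}, {"jaw": 0, "dx": 0.034, "dy": -0.029, "dz": 0, "roll": -2.8}, {"jaw": 0, "dx": 0.034, "dy": -0.029, "dz": 0, "roll": -2.8}, {"jaw": 0, "dx": 0.034, "dy": -0.029, "dz": 0, "roll": -2.8}, {"jaw": 0, "dx": 0.034, "dy": -0.029, "dz": 0, "roll": -2.8}, {"jaw": 0, "dx": 0.034, "dy": -0.029, "dz": 0, "roll": -2.8}, {"jaw": 0, "dx": 0.034, "dy": -0.029, "dz": 0, "roll": -2.8}, {"jaw": 0, "dx": 0.034, "dy": -0.029, "dz": 0, "roll": -2.8}])

```text
t: 1.35
eef_pos: [0.5103, 0.3622, 0.2292]
ee_rot: [3.141, 0.0, -0.744]
force: [0.5, 0.8, -0.3]
width: 0.0004
gripper_force: 0.0
```

Request:
servo_tool(moves=[{"jaw": 0, "dx": 0.03, "dy": -0.023, "dz": -0.003}, {"jaw": 0, "dx": 0.03, "dy": -0.023, "dz": -0.003}, {"jaw": 0, "dx": 0.03, "dy": -0.023, "dz": -0.003}, {"jaw": 0, "dx": 0.025, "dy": -0.02, "dz": -0.003}, {"jaw": 0, "dx": 0.018, "dy": -0.015, "dz": -0.003}, {"jaw": 0, "dx": 0.01, "dy": -0.008, "dz": -0.002}, {"jaw": 0}, {"jaw": 0}, {"jaw": 0}, {"jaw": 0}])

```text
$.moves[0]: bad value
```

```bash
cat >> h.py <<'E'
COL=np.array([.749,-.044])
def head(tag=None):
    "swing angle (world -x = 0) from the top depth picture: points of glass/bumper tops"
    t=get_state()["t"];im,d=grab_frame("top");W=cloud(d,calibration("top"));Z=W[...,2]
    r=np.hypot(W[...,0]-COL[0],W[...,1]-COL[1])
    m=((d>0)&(Z>.236)&(Z<.262)&(r<.38)&(r>.06)).astype(np.uint8)
    m=cv2.morphologyEx(m,cv2.MORPH_OPEN,np.ones((5,5),np.uint8))
    n,l,st,_=cv2.connectedComponentsWithStats(m);m=l==1+np.argmax(st[1:,4])
    g=m&(im.max(-1)<45)
    res=[]
    for k in (m,g):
        q=W[k][:,:2]-COL;qf=q.astype(np.float32)
        vx,vy,_,_=cv2.fitLine(qf,cv2.DIST_L2,0,.01,.01).ravel() if k.sum()>50 else (1,0,0,0)
        s=np.sign(vx*q[:,0].mean()+vy*q[:,1].mean()) or 1
        b=q.mean(0);res+= [np.arctan2(-s*vy,-s*vx),np.arctan2(-b[1],-b[0])]
    if tag: cv2.imwrite(f"pics/{tag}.png",im[...,::-1])
    return t,np.round(res,4),int(m.sum()),int(g.sum())
E
python3 -c "
from h import *
for i in range(2): print(head('a' if i else None))
s=get_state();print(s['t'],s['eef_pos'],s['force'])"
```

```text
(1.35, array([-0.7818, -0.7733, -0.8446, -0.8136]), 8958, 2791)
(1.4, array([-0.785 , -0.7758, -0.843 , -0.8139]), 8910, 2762)
1.45 [0.51171057 0.36052239 0.2288647 ] [-0.39052227 -0.18694321 -0.03948654]
```

Request:
servo_tool(moves=[{"jaw": 0, "dx": 0.03, "dy": -0.023, "dz": -0.003, "roll": 0}, {"jaw": 0, "dx": 0.03, "dy": -0.023, "dz": -0.003, "roll": 0}, {"jaw": 0, "dx": 0.03, "dy": -0.023, "dz": -0.003, "roll": 0}, {"jaw": 0, "dx": 0.025, "dy": -0.02, "dz": -0.003, "roll": 0}, {"jaw": 0, "dx": 0.018, "dy": -0.015, "dz": -0.003, "roll": 0}, {"jaw": 0, "dx": 0.01, "dy": -0.008, "dz": -0.002, "roll": 0}, {"jaw": 0, "dx": 0, "dy": 0, "dz": 0, "roll": 0}, {"jaw": 0, "dx": 0, "dy": 0, "dz": 0, "roll": 0}, {"jaw": 0, "dx": 0, "dy": 0, "dz": 0, "roll": 0}, {"jaw": 0, "dx": 0, "dy": 0, "dz": 0, "roll": 0}])

```text
t: 2.7
eef_pos: [0.6521, 0.2519, 0.2129]
ee_rot: [-3.141, -0.0, -0.742]
force: [0.3, -0.1, 0.8]
width: 0.0004
gripper_force: 0.0
```

```bash
python3 -c "
from h import *
print(head('a'))
s=get_state();print(s['t'],s['eef_pos'],s['force'])
im,d=grab_frame('side');cv2.imwrite('pics/side1.png',im[100:360,150:500,::-1].repeat(2,0).repeat(2,1))"
```

```text
(2.7, array([-0.692 , -0.7497, -0.9264, -0.871 ]), 8423, 1125)
2.75 [0.6522192  0.25180247 0.2128471 ] [ 0.69675135  0.65710578 -0.59275923]
```

View pics/side1.png

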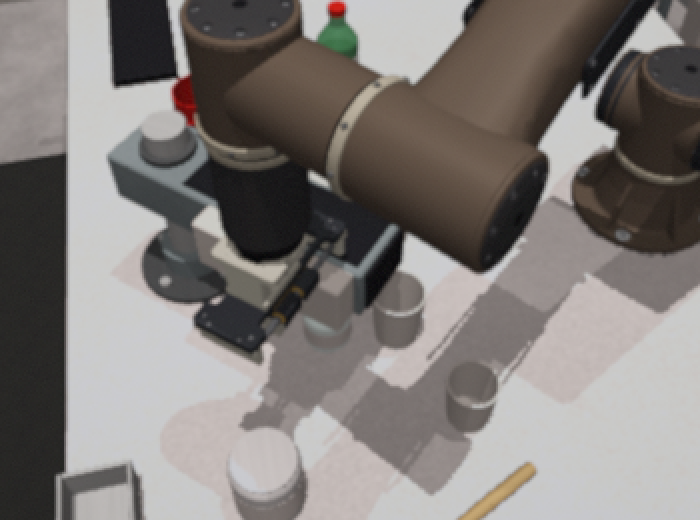

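View pics/a.png

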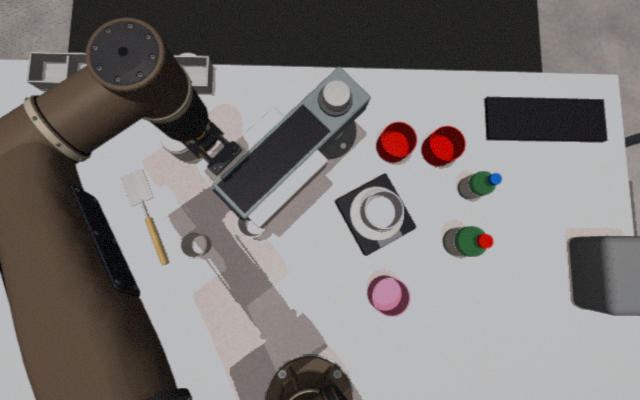

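Request:
servo_tool(moves=[{"jaw": 0, "dx": -0.007, "dy": -0.007, "dz": 0, "roll": 0}, {"jaw": 0, "dx": -0.006, "dy": -0.006, "dz": 0, "roll": 0}, {"jaw": 0, "dx": -0.0025, "dy": -0.0025, "dz": 0, "roll": 0}, {"jaw": 0, "dx": -0.0025, "dy": -0.0025, "dz": 0, "roll": 0}, {"jaw": 0, "dx": -0.0025, "dy": -0.0025, "dz": 0, "roll": 0}, {"jaw": 0, "dx": -0.0025, "dy": -0.0025, "dz": 0, "roll": 0}, {"jaw": 0, "dx": -0.0024, "dy": -0.0026, "dz": 0, "roll": 0}, {"jaw": 0, "dx": -0.0024, "dy": -0.0026, "dz": 0, "roll": 0}, {"jaw": 0, "dx": -0.0023, "dy": -0.0026, "dz": 0, "roll": 0}, {"jaw": 0, "dx": -0.0023, "dy": -0.0026, "dz": 0, "roll": 0}])

```text
t: 4.05
eef_pos: [0.62, 0.2179, 0.2126]
ee_rot: [-3.141, 0.0, -0.742]
force: [-0.1, 0.9, 0.2]
width: 0.0003
gripper_force: 0.3
```

Request:
servo_tool(moves=[{"jaw": 0, "dx": -0.0023, "dy": -0.0026, "dz": 0, "roll": 0}, {"jaw": 0, "dx": -0.0023, "dy": -0.0026, "dz": 0, "roll": 0}, {"jaw": 0, "dx": -0.0023, "dy": -0.0026, "dz": 0, "roll": 0}, {"jaw": 0, "dx": -0.0023, "dy": -0.0026, "dz": 0, "roll": 0}, {"jaw": 0, "dx": -0.0023, "dy": -0.0026, "dz": 0, "roll": 0}, {"jaw": 0, "dx": -0.0022, "dy": -0.0027, "dz": 0, "roll": 0}, {"jaw": 0, "dx": -0.0022, "dy": -0.0027, "dz": 0, "roll": 0}, {"jaw": 0, "dx": -0.0022, "dy": -0.0027, "dz": 0, "roll": 0}, {"jaw": 0, "dx": -0.0022, "dy": -0.0027, "dz": 0, "roll": 0}, {"jaw": 0, "dx": 0, "dy": 0, "dz": 0, "roll": 0}])

```text
t: 5.3
eef_pos: [0.5997, 0.194, 0.2127]
ee_rot: [-3.141, -0.0, -0.743]
force: [-0.9, 0.1, 0.8]
width: 0.0006
gripper_force: 0.0
```

```bash
cat >> h.py <<'E'
def both(n=1,tag=None):
    "angle from both cameras' clouds: top-face points, min-area rectangle"
    out=[]
    for i in range(n):
        for cam in("top","side"):
            t=get_state()["t"];im,d=grab_frame(cam);W=cloud(d,calibration(cam));Z=W[...,2]
            r=np.hypot(W[...,0]-COL[0],W[...,1]-COL[1])
            m=((d>0)&(Z>.238)&(Z<.262)&(r<.36)).astype(np.uint8)
            m=cv2.morphologyEx(m,cv2.MORPH_OPEN,np.ones((5,5),np.uint8))
            l,k=cv2.connectedComponentsWithStats(m)[1:3];m=l==1+np.argmax(k[1:,4])
            (cx,cy),(w,h),a=cv2.minAreaRect(W[m][:,:2].astype(np.float32))
            th=a-90 if w<h else a
            out.append([cam[0],round(float(t),2),round(np.radians((th+90)%180-90),4),round(float(min(w,h)),3),round(float(max(w,h)),3),int(m.sum())])
            if tag: cv2.imwrite(f"pics/{tag}_{cam}.png",im[...,::-1])
    return out
E
python3 -c "
from h import *
print(*both(2,'b'),sep='\n')
s=get_state();print(s['t'],s['eef_pos'],s['force'])"
```

```text
['t', 5.3, np.float64(-0.526), 0.18, 0.415, 9684]
['s', 5.35, np.float64(-0.5675), 0.143, 0.25, 1859]
['t', 5.4, np.float64(-0.5078), 0.18, 0.415, 9777]
['s', 5.45, np.float64(-0.4772), 0.147, 0.239, 1850]
5.5 [0.59985231 0.19422233 0.21252263] [-0.80749664 -0.48081707  0.26203   ]
```

Request:
servo_tool(moves=[{"jaw": 0, "dx": 0, "dy": 0, "dz": 0.05, "roll": 0}, {"jaw": 0, "dx": 0, "dy": 0, "dz": 0.05, "roll": 0}, {"jaw": 0, "dx": -0.008, "dy": -0.045, "dz": 0.005, "roll": -2.4}, {"jaw": 0, "dx": -0.008, "dy": -0.045, "dz": 0, "roll": -2.4}, {"jaw": 0, "dx": -0.008, "dy": -0.045, "dz": 0, "roll": -2.4}, {"jaw": 0, "dx": -0.008, "dy": -0.045, "dz": 0, "roll": -2.4}, {"jaw": 0, "dx": -0.008, "dy": -0.045, "dz": 0, "roll": -2.4}, {"jaw": 0, "dx": -0.008, "dy": -0.045, "dz": 0, "roll": -2.4}, {"jaw": 0, "dx": -0.008, "dy": -0.045, "dz": 0, "roll": -2.4}, {"jaw": 0, "dx": -0.008, "dy": -0.045, "dz": 0, "roll": -2.4}])

```text
t: 6.75
eef_pos: [0.5355, -0.1672, 0.3177]
ee_rot: [-3.141, -0.0, -1.079]
force: [1.0, 0.1, 0.4]
width: 0.0009
gripper_force: 0.0
```

```bash
python3 -c "
from h import *
print(*both(1),sep='\n')
s=get_state();print(s['t'],s['eef_pos'],s['force'])"
```

```text
['t', 6.75, np.float64(1.3174), 0.082, 0.11, 714]
['s', 6.8, np.float64(-0.2513), 0.182, 0.415, 5361]
6.85 [ 0.53488483 -0.16904178  0.31761742] [ 0.38213973  0.56016095 -0.08833596]
```

Request:
servo_tool(moves=[{"jaw": 0, "dx": -0.005, "dy": -0.035, "dz": 0, "roll": 0}, {"jaw": 0, "dx": -0.006, "dy": -0.031, "dz": -0.02, "roll": 0}, {"jaw": 0, "dx": 0, "dy": 0, "dz": -0.03, "roll": 0}, {"jaw": 0, "dx": 0, "dy": 0, "dz": -0.03, "roll": 0}, {"jaw": 0, "dx": 0, "dy": 0, "dz": -0.02, "roll": 0}, {"jaw": 0, "dx": 0, "dy": 0, "dz": -0.005, "roll": 0}, {"jaw": 0, "dx": 0, "dy": 0, "dz": 0, "roll": 0}, {"jaw": 0, "dx": 0, "dy": 0, "dz": 0, "roll": 0}, {"jaw": 0, "dx": 0, "dy": 0, "dz": 0, "roll": 0}, {"jaw": 0, "dx": 0, "dy": 0, "dz": 0, "roll": 0}])

```text
t: 8.1
eef_pos: [0.525, -0.2319, 0.2131]
ee_rot: [-3.141, -0.0, -1.078]
force: [0.0, -0.1, -0.4]
width: 0.0004
gripper_force: 0.0
```

```bash
python3 -c "
from h import *
print(*both(1,'c'),sep='\n')
s=get_state();print(s['t'],s['eef_pos'],s['force'])"
```

```text
['t', 8.1, np.float64(0.0079), 0.056, 0.229, 1634]
['s', 8.15, np.float64(-0.0215), 0.185, 0.415, 5029]
8.2 [ 0.5248363  -0.23185928  0.21280511] [-0.19458665  0.66632301  0.20184672]
```

Request:
servo_tool(moves=[{"jaw": 0, "dx": 0, "dy": 0, "dz": 0, "roll": 0}, {"jaw": 0, "dx": 0, "dy": 0, "dz": 0, "roll": 0}, {"jaw": 0, "dx": 0, "dy": 0, "dz": 0, "roll": 0}, {"jaw": 0, "dx": 0, "dy": 0, "dz": 0, "roll": 0}, {"jaw": 0, "dx": 0, "dy": 0, "dz": 0, "roll": 0}, {"jaw": 0, "dx": 0, "dy": 0, "dz": 0, "roll": 0}, {"jaw": 0, "dx": 0, "dy": 0, "dz": 0, "roll": 0}, {"jaw": 0, "dx": 0, "dy": 0, "dz": 0, "roll": 0}, {"jaw": 0, "dx": 0, "dy": 0, "dz": 0, "roll": 0}, {"jaw": 0, "dx": 0, "dy": 0, "dz": 0, "roll": 0}])

```text
t: 9.45
eef_pos: [0.5248, -0.2319, 0.2126]
ee_rot: [3.142, -0.0, -1.078]
force: [1.1, -0.6, -0.5]
width: 0.0003
gripper_force: 0.0
```

```bash
python3 -c "
from h import *
print(*both(1,'d')[1:],sep='\n')
s=get_state();print(s['t'],s['eef_pos'],s['force'])"
```

```text
['s', 9.5, np.float64(0.2188), 0.184, 0.417, 4669]
9.55 [ 0.52478415 -0.23185462  0.21255104] [-0.51800128  0.40091772 -0.12052897]
```

Request:
servo_tool(moves=[{"jaw": 0, "dx": 0, "dy": 0, "dz": 0, "roll": 0}, {"jaw": 0, "dx": 0.002, "dy": -0.0024, "dz": 0, "roll": 0}, {"jaw": 0, "dx": 0.002, "dy": -0.0024, "dz": 0, "roll": 0}, {"jaw": 0, "dx": 0.002, "dy": -0.0024, "dz": 0, "roll": 0}, {"jaw": 0, "dx": 0.0021, "dy": -0.0023, "dz": 0, "roll": 0}, {"jaw": 0, "dx": 0.0021, "dy": -0.0023, "dz": 0, "roll": 0}, {"jaw": 0, "dx": 0.0021, "dy": -0.0023, "dz": 0, "roll": 0}, {"jaw": 0, "dx": 0.0022, "dy": -0.0022, "dz": 0, "roll": 0}, {"jaw": 0, "dx": 0.0022, "dy": -0.0022, "dz": 0, "roll": 0}, {"jaw": 0, "dx": 0.0022, "dy": -0.0022, "dz": 0, "roll": 0}])

```text
t: 10.8
eef_pos: [0.5438, -0.2527, 0.2126]
ee_rot: [3.142, -0.0, -1.078]
force: [0.0, 0.8, -0.1]
width: 0.0005
gripper_force: 0.0
```

Request:
servo_tool(moves=[{"jaw": 0, "dx": 0.0022, "dy": -0.0022, "dz": 0, "roll": 0}, {"jaw": 0, "dx": 0.0022, "dy": -0.0022, "dz": 0, "roll": 0}, {"jaw": 0, "dx": 0.0023, "dy": -0.0021, "dz": 0, "roll": 0}, {"jaw": 0, "dx": 0.0023, "dy": -0.0021, "dz": 0, "roll": 0}, {"jaw": 0, "dx": 0.0023, "dy": -0.0021, "dz": 0, "roll": 0}, {"jaw": 0, "dx": 0.0023, "dy": -0.0021, "dz": 0, "roll": 0}, {"jaw": 0, "dx": 0.0024, "dy": -0.002, "dz": 0, "roll": 0}, {"jaw": 0, "dx": 0.0024, "dy": -0.002, "dz": 0, "roll": 0}, {"jaw": 0, "dx": 0.0024, "dy": -0.002, "dz": 0, "roll": 0}, {"jaw": 0, "dx": 0.0024, "dy": -0.002, "dz": 0, "roll": 0}])

```text
t: 12.05
eef_pos: [0.567, -0.2735, 0.2125]
ee_rot: [3.142, 0.0, -1.078]
force: [0.1, -0.4, 0.4]
width: 0.0005
gripper_force: 0.0
```

```bash
python3 -c "
from h import *
print(*both(2,'e'),sep='\n')
s=get_state();print(s['t'],s['eef_pos'],s['force'])"
```

```text
['t', 12.05, np.float64(-0.2314), 0.09, 0.161, 920]
['s', 12.1, np.float64(0.5218), 0.194, 0.418, 4338]
['t', 12.15, np.float64(-0.2153), 0.088, 0.162, 960]
['s', 12.2, np.float64(0.5217), 0.193, 0.419, 4313]
12.25 [ 0.56684748 -0.27335413  0.21247084] [ 0.23924908 -0.40427058 -0.31025627]
```

Request:
servo_tool(moves=[{"jaw": 0, "dx": 0.003, "dy": -0.004, "dz": 0, "roll": 0}, {"jaw": 0, "dx": 0.005, "dy": -0.009, "dz": 0, "roll": 0}, {"jaw": 0, "dx": 0.006, "dy": -0.012, "dz": 0, "roll": 0}, {"jaw": 0, "dx": 0.006, "dy": -0.012, "dz": 0, "roll": 0}, {"jaw": 0, "dx": 0.006, "dy": -0.012, "dz": 0.01, "roll": 0}, {"jaw": 0, "dx": 0, "dy": -0.01, "dz": 0.03, "roll": 0}, {"jaw": 0, "dx": 0, "dy": -0.01, "dz": 0.03, "roll": 0}, {"jaw": 0, "dx": 0, "dy": -0.01, "dz": 0.03, "roll": 0}, {"jaw": 0, "dx": 0, "dy": 0, "dz": 0, "roll": 0}, {"jaw": 0, "dx": 0, "dy": 0, "dz": 0, "roll": 0}])

```text
t: 13.5
eef_pos: [0.5927, -0.3526, 0.3117]
ee_rot: [3.141, 0.001, -1.078]
force: [0.1, -0.2, -0.8]
width: 0.0002
gripper_force: 0.0
```

```bash
python3 -c "
from h import *
print(*both(2,'f'),sep='\n')
s=get_state();print(s['t'],s['eef_pos'],s['force'])"
```

```text
['t', 13.5, np.float64(0.5383), 0.18, 0.401, 7158]
['s', 13.55, np.float64(0.5524), 0.184, 0.418, 4247]
['t', 13.6, np.float64(0.5603), 0.181, 0.398, 7158]
['s', 13.65, np.float64(0.5535), 0.183, 0.418, 4316]
13.7 [ 0.59266401 -0.35213803  0.31149785] [ 0.88876953 -0.26927691  0.70312352]
```

View pics/f_side.png

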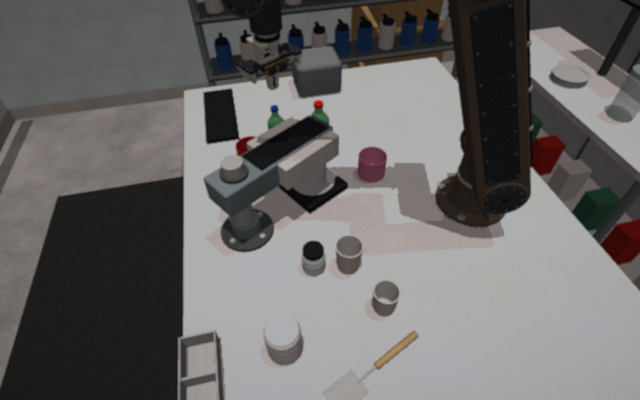

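The head is over the tin in the side view at about (310,180), and it's drifting slowly at roughly 0.02 rad/s. I'll wait one call and measure the drift.

Request:
servo_tool(moves=[{"jaw": 0, "dx": 0, "dy": -0.01, "dz": 0, "roll": 0}, {"jaw": 0, "dx": 0, "dy": -0.01, "dz": 0, "roll": 0}, {"jaw": 0, "dx": 0, "dy": -0.01, "dz": 0, "roll": 0}, {"jaw": 0, "dx": 0, "dy": -0.01, "dz": 0, "roll": 0}, {"jaw": 0, "dx": 0, "dy": -0.01, "dz": 0, "roll": 0}, {"jaw": 0, "dx": 0, "dy": 0, "dz": 0, "roll": 0}, {"jaw": 0, "dx": 0, "dy": 0, "dz": 0, "roll": 0}, {"jaw": 0, "dx": 0, "dy": 0, "dz": 0, "roll": 0}, {"jaw": 0, "dx": 0, "dy": 0, "dz": 0, "roll": 0}, {"jaw": 0, "dx": 0, "dy": 0, "dz": 0, "roll": 0}])

```text
t: 14.95
eef_pos: [0.593, -0.4021, 0.3127]
ee_rot: [-3.141, -0.0, -1.077]
force: [0.4, -1.0, -0.4]
width: 0.0004
gripper_force: 0.0
```

```bash
python3 -c "
from h import *
print(*both(2,'g'),sep='\n')
s=get_state();print(s['t'],s['eef_pos'],s['force'])"
```

```text
['t', 14.95, np.float64(0.5914), 0.18, 0.416, 9449]
['s', 15.0, np.float64(0.5974), 0.185, 0.419, 4251]
['t', 15.05, np.float64(0.5898), 0.18, 0.416, 9444]
['s', 15.1, np.float64(0.6061), 0.184, 0.419, 4231]
15.15 [ 0.59291898 -0.40231813  0.31259832] [-0.48864369  0.84289155  0.3485261 ]
```

Request:
servo_tool(moves=[{"jaw": 0, "dx": 0, "dy": 0.02, "dz": -0.033, "roll": 1}, {"jaw": 0, "dx": 0, "dy": 0.02, "dz": -0.033, "roll": 1}, {"jaw": 0, "dx": 0, "dy": 0.02, "dz": -0.034, "roll": 1}, {"jaw": 0, "dx": -0.001, "dy": 0.015, "dz": 0, "roll": 1}, {"jaw": 0, "dx": -0.001, "dy": 0.012, "dz": 0, "roll": 1}, {"jaw": 0, "dx": 0, "dy": 0.01, "dz": 0, "roll": 1}, {"jaw": 0, "dx": 0, "dy": 0.007, "dz": 0, "roll": 1}, {"jaw": 0, "dx": 0, "dy": 0.005, "dz": 0, "roll": 1}, {"jaw": 0, "dx": 0, "dy": 0.003, "dz": 0, "roll": 1}, {"jaw": 0, "dx": 0, "dy": 0, "dz": 0, "roll": 0}])

```text
t: 16.4
eef_pos: [0.5909, -0.2903, 0.2126]
ee_rot: [3.142, -0.0, -0.92]
force: [-0.3, 0.2, -0.6]
width: 0.0004
gripper_force: 0.0
```

```bash
python3 -c "
from h import *
print(*both(1,'h'),sep='\n')
s=get_state();print(s['t'],s['eef_pos'],s['force'])"
```

```text
['t', 16.4, np.float64(0.4238), 0.11, 0.249, 1968]
['s', 16.45, np.float64(0.6211), 0.192, 0.418, 4285]
16.5 [ 0.59087899 -0.29051965  0.21249425] [-0.23812466 -0.36775602 -0.35112171]
```

Request:
servo_tool(moves=[{"jaw": 0, "dx": -0.0001, "dy": 0.0002, "dz": 0, "roll": 0}, {"jaw": 0, "dx": -0.0001, "dy": 0.0002, "dz": 0, "roll": 0}, {"jaw": 0, "dx": -0.0001, "dy": 0.0002, "dz": 0, "roll": 0}, {"jaw": 0, "dx": -0.0001, "dy": 0.0002, "dz": 0, "roll": 0}, {"jaw": 0, "dx": -0.0001, "dy": 0.0002, "dz": 0, "roll": 0}, {"jaw": 0, "dx": -0.0001, "dy": 0.0002, "dz": 0, "roll": 0}, {"jaw": 0, "dx": -0.0001, "dy": 0.0002, "dz": 0, "roll": 0}, {"jaw": 0, "dx": -0.0001, "dy": 0.0002, "dz": 0, "roll": 0}, {"jaw": 0, "dx": -0.0001, "dy": 0.0002, "dz": 0, "roll": 0}, {"jaw": 0, "dx": -0.0001, "dy": 0.0002, "dz": 0, "roll": 0}])

```text
t: 17.75
eef_pos: [0.5899, -0.2884, 0.2126]
ee_rot: [3.142, -0.0, -0.921]
force: [0.3, -0.0, -0.5]
width: 0.0004
gripper_force: 0.1
```

Request:
servo_tool(moves=[{"jaw": 0, "dx": -0.0001, "dy": 0.0002, "dz": 0, "roll": 0}, {"jaw": 0, "dx": -0.0001, "dy": 0.0002, "dz": 0, "roll": 0}, {"jaw": 0, "dx": -0.0001, "dy": 0.0002, "dz": 0, "roll": 0}, {"jaw": 0, "dx": -0.0001, "dy": 0.0002, "dz": 0, "roll": 0}, {"jaw": 0, "dx": -0.0001, "dy": 0.0002, "dz": 0, "roll": 0}, {"jaw": 0, "dx": -0.0001, "dy": 0.0002, "dz": 0, "roll": 0}, {"jaw": 0, "dx": -0.0001, "dy": 0.0002, "dz": 0, "roll": 0}, {"jaw": 0, "dx": -0.0001, "dy": 0.0002, "dz": 0, "roll": 0}, {"jaw": 0, "dx": -0.0001, "dy": 0.0002, "dz": 0, "roll": 0}, {"jaw": 0, "dx": -0.0001, "dy": 0.0002, "dz": 0, "roll": 0}])

```text
t: 19.0
eef_pos: [0.5889, -0.2863, 0.2126]
ee_rot: [-3.142, -0.0, -0.921]
force: [0.7, 0.1, -0.3]
width: 0.0003
gripper_force: 0.0
```

```bash
python3 -c "
from h import *
print(*both(1,'i'),sep='\n')
s=get_state();print(s['t'],s['eef_pos'],s['force'])
im=cv2.imread('pics/i_side.png');cv2.imwrite('pics/i_crop.png',cv2.resize(im[60:240,180:400],None,fx=3,fy=3))"
```

```text
['t', 19.0, np.float64(0.4149), 0.109, 0.237, 1742]
['s', 19.05, np.float64(0.601), 0.19, 0.417, 4213]
19.1 [ 0.58888241 -0.28634551  0.21256233] [-0.92470914 -0.32978804  0.35642071]
```

View pics/i_crop.png

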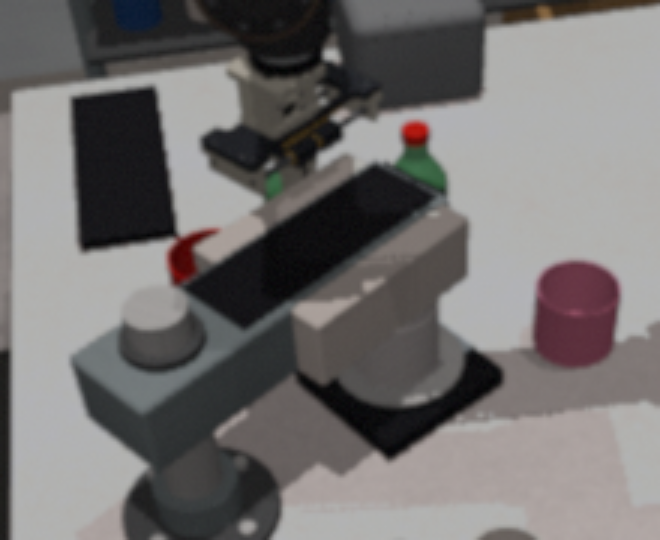

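The crop shows the fingers (about (285,165)) just off the right bumper, and the head has turned back to about 0.60. I'll withdraw the hand along the normal and measure.

Request:
servo_tool(moves=[{"jaw": 0, "dx": 0.001, "dy": -0.002, "dz": 0, "roll": 0}, {"jaw": 0, "dx": 0.005, "dy": -0.008, "dz": 0, "roll": 0}, {"jaw": 0, "dx": 0.005, "dy": -0.015, "dz": 0, "roll": 0}, {"jaw": 0, "dx": 0, "dy": -0.02, "dz": 0, "roll": 0}, {"jaw": 0, "dx": 0, "dy": -0.02, "dz": 0.02, "roll": 0}, {"jaw": 0, "dx": 0, "dy": -0.02, "dz": 0.03, "roll": 0}, {"jaw": 0, "dx": 0, "dy": -0.02, "dz": 0.03, "roll": 0}, {"jaw": 0, "dx": 0, "dy": -0.02, "dz": 0.02, "roll": 0}, {"jaw": 0, "dx": 0, "dy": 0, "dz": 0, "roll": 0}, {"jaw": 0, "dx": 0, "dy": 0, "dz": 0, "roll": 0}])

```text
t: 20.35
eef_pos: [0.5994, -0.4117, 0.3113]
ee_rot: [3.141, 0.002, -0.921]
force: [0.5, 0.2, -0.4]
width: 0.0006
gripper_force: 0.0
```

```bash
python3 -c "
from h import *
print(*both(3,'j'),sep='\n')
s=get_state();print(s['t'],s['eef_pos'],s['force'])"
```

```text
['t', 20.35, np.float64(0.5884), 0.181, 0.416, 9665]
['s', 20.4, np.float64(0.5965), 0.184, 0.419, 4254]
['t', 20.45, np.float64(0.5792), 0.181, 0.416, 9715]
['s', 20.5, np.float64(0.5865), 0.185, 0.418, 4258]
['t', 20.55, np.float64(0.5819), 0.181, 0.415, 9720]
['s', 20.6, np.float64(0.5838), 0.184, 0.418, 4258]
20.65 [ 0.59989454 -0.41087659  0.31218549] [-0.13068099  0.64873506  0.34121619]
```

Drifting back slowly. I'll wait and measure again.

Request:
servo_tool(moves=[{"jaw": 0, "dx": 0, "dy": 0, "dz": 0, "roll": 0}, {"jaw": 0, "dx": 0, "dy": 0, "dz": 0, "roll": 0}, {"jaw": 0, "dx": 0, "dy": 0, "dz": 0, "roll": 0}, {"jaw": 0, "dx": 0, "dy": 0, "dz": 0, "roll": 0}, {"jaw": 0, "dx": 0, "dy": 0, "dz": 0, "roll": 0}, {"jaw": 0, "dx": 0, "dy": 0, "dz": 0, "roll": 0}, {"jaw": 0, "dx": 0, "dy": 0, "dz": 0, "roll": 0}, {"jaw": 0, "dx": 0, "dy": 0, "dz": 0, "roll": 0}, {"jaw": 0, "dx": 0, "dy": 0, "dz": 0, "roll": 0}, {"jaw": 0, "dx": 0, "dy": 0, "dz": 0, "roll": 0}])

```text
t: 21.9
eef_pos: [0.5999, -0.4114, 0.3126]
ee_rot: [3.142, 0.0, -0.921]
force: [0.2, 0.2, 0.2]
width: 0.0006
gripper_force: 0.0
```

```bash
python3 -c "
from h import *
print(*both(3,'k'),sep='\n')
s=get_state();print(s['t'],s['eef_pos'],s['force'])"
```

```text
['t', 21.9, np.float64(0.5732), 0.18, 0.416, 9757]
['s', 21.95, np.float64(0.5773), 0.185, 0.42, 4264]
['t', 22.0, np.float64(0.5676), 0.18, 0.415, 9695]
['s', 22.05, np.float64(0.5697), 0.185, 0.419, 4284]
['t', 22.1, np.float64(0.5691), 0.18, 0.416, 9746]
['s', 22.15, np.float64(0.5715), 0.182, 0.416, 4276]
22.2 [ 0.59988832 -0.41136727  0.31254458] [ 0.5101228  -0.43140847 -0.4833992 ]
```

Request:
servo_tool(moves=[{"jaw": 0, "dx": 0, "dy": 0, "dz": 0, "roll": 0}, {"jaw": 0, "dx": 0, "dy": 0, "dz": 0, "roll": 0}, {"jaw": 0, "dx": 0, "dy": 0, "dz": 0, "roll": 0}, {"jaw": 0, "dx": 0, "dy": 0, "dz": 0, "roll": 0}, {"jaw": 0, "dx": 0, "dy": 0, "dz": 0, "roll": 0}, {"jaw": 0, "dx": 0, "dy": 0, "dz": 0, "roll": 0}, {"jaw": 0, "dx": 0, "dy": 0, "dz": 0, "roll": 0}, {"jaw": 0, "dx": 0, "dy": 0, "dz": 0, "roll": 0}, {"jaw": 0, "dx": 0, "dy": 0, "dz": 0, "roll": 0}, {"jaw": 0, "dx": 0, "dy": 0, "dz": 0, "roll": 0}])

```text
t: 23.45
eef_pos: [0.5999, -0.4113, 0.3125]
ee_rot: [-3.142, 0.0, -0.921]
force: [-0.0, -0.8, -0.5]
width: 0.0003
gripper_force: 0.0
```

Request:
servo_tool(moves=[{"jaw": 0, "dx": 0, "dy": 0, "dz": 0, "roll": 0}, {"jaw": 0, "dx": 0, "dy": 0, "dz": 0, "roll": 0}, {"jaw": 0, "dx": 0, "dy": 0, "dz": 0, "roll": 0}, {"jaw": 0, "dx": 0, "dy": 0, "dz": 0, "roll": 0}, {"jaw": 0, "dx": 0, "dy": 0, "dz": 0, "roll": 0}, {"jaw": 0, "dx": 0, "dy": 0, "dz": 0, "roll": 0}, {"jaw": 0, "dx": 0, "dy": 0, "dz": 0, "roll": 0}, {"jaw": 0, "dx": 0, "dy": 0, "dz": 0, "roll": 0}, {"jaw": 0, "dx": 0, "dy": 0, "dz": 0, "roll": 0}, {"jaw": 0, "dx": 0, "dy": 0, "dz": 0, "roll": 0}])

```text
t: 24.7
eef_pos: [0.5999, -0.4113, 0.3126]
ee_rot: [-3.142, -0.0, -0.92]
force: [-0.0, 0.2, -0.0]
width: 0.0005
gripper_force: 0.0
```

```bash
python3 -c "
from h import *
r=both(4,'l');print(*r,sep='\n')
th=np.mean([x[2] for x in r]);print(th,np.hypot(*(COL-.28*np.array([np.cos(th),np.sin(th)])-[.5095,-.181])))
"
```

```text
['t', 24.7, np.float64(0.5618), 0.181, 0.417, 9788]
['s', 24.75, np.float64(0.5675), 0.184, 0.417, 4280]
['t', 24.8, np.float64(0.5596), 0.18, 0.417, 9738]
['s', 24.85, np.float64(0.5672), 0.183, 0.417, 4286]
['t', 24.9, np.float64(0.5591), 0.18, 0.416, 9800]
['s', 24.95, np.float64(0.5767), 0.182, 0.419, 4284]
['t', 25.0, np.float64(0.5589), 0.181, 0.417, 9801]
['s', 25.05, np.float64(0.5644), 0.183, 0.419, 4309]
0.5644 0.01310516736255436
```

View pics/l_top.png

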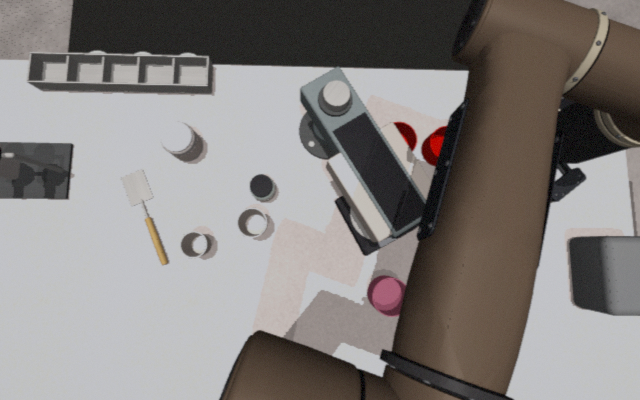

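The picture shows the head at rest over the tin and scale, around (380,190), with the gripper well clear at (570,180). The spindle is about 13 mm off the tin's centre. I'm handing in.

```bash
python3 -c "
from station import *
print(job_done())"
```

```text
the job is handed in; nothing more can be done
None
```

I swung the head over the tin and handed the job in: it was standing still and untouched, with the spindle about 13 mm from the tin's centre by camera. The first braking left a slow drift, so I made one more gentle catch on the right bumper.

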